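# Weigh the setup block on its hand scale

## Robot

A 6-joint arm with a two-finger parallel gripper is mounted at the origin on a cart in front of the work surface, level with it; the furniture and walls round the work are solid. World frame = base frame: x ahead of the robot, y to its left, z up, the work surface at z = 0. Lengths are in m, angles in rad, forces in N, time in s.
With the tool pointing down it reaches from about 0.3 to 0.775 m from the base axis. Payload 14.6 kg.
Tool frame: the origin (TCP) lies at the very end of the fingers, on their centre line; the grasp point (between the pads) lies 19 mm behind it; z points along the fingers, y is the line along which they close (so a half turn about z gives the same grasp; the last joint's range is limited). The gripper opens to 94 mm and grips with 3 to 60 N. Pads are 16 mm wide; open, the fingers measure 119 mm over their backs; the gripper's body (75 mm by 177 mm) begins 78 mm behind the grasp point.
Start: joints at [-1.332, 0.3, 1.521, -0, 1.321, -0.067], TCP at [0.166, -0.524, 0.205] pointing down, gripper open.
Joint ranges: [-3.03, 3.03], [-0.79, 2.21], [0.23, 2.52], [-1.04, 4.18], [0, 3.07], [-2.55, 2.55]. Speed limits (rad/s): [2.22, 2.22, 2.57, 3.14, 3.14, 3.14].

## Interface

Orientations are given as [roll, pitch, yaw] about the fixed x, y, z axes, in that order (R = Rz(yaw) Ry(pitch) Rx(roll)).
In Python, from station import ctrl gives the robot as it stands.
- The arm moves only by the shell command python3 -m pendant 'ROWS' [OPENING] [FORCE]. ROWS is JSON, a list of rows, each a list of 2 entries, a list of its own where there are three numbers: the shift along the world's x, y, z in cm, then the turn about the world's z in rad. A call has 1 to 20 rows; each row shifts and turns the commanded pose from where the row before left it; what a row does not reach is not made up. A row lasts 1/12 s, in which the tool goes at most 41.7 mm and 7.16 degrees, less where a joint would pass 70% of its speed; a pose out of reach is approached as far as the arm can. A call is refused whole if a number of a shift passes 4.17 or a number of a turn 0.125, either way. A call with a gripper value outside its range is refused whole. OPENING is the opening, from 0 (shut) to 1 (fully open), set as the call begins (- or left out, the last holds). The fingers move at their own pace and stop on an object; FORCE is the grip in N (left out, the last holds). Time passes only in rows, so rows that do not move let the fingers close. It gives the time, the measured TCP pose, the force, the opening and the grip force at its end, in the units of the state.
- ctrl.get_obs(): the state, without advancing time (a new reading comes with each control period).
- ctrl.camera(name): name is "side" or "top" or "wrist"; returns a dict with "color" (384x512x3 uint8, red, green, blue), "intrinsics" (3x3 intrinsics, pixels), "camera_from_world" (4x4, takes a point from world to camera coordinates). Camera axes: x right, y down, z forward; pixel columns grow to the right and rows downward; lengths in m; the calibration is good to about 2 mm. A picture is of the moment at which its call begins. There is no depth.
- ctrl.hand_in(): hands the job in; it is judged then, once.
The state is a dict: "time_s": time; "qpos": joint angles; "joint_vel": joint speeds; "tau": joint torques, N m; "ee_pos": TCP position; "eef_rot": TCP orientation; "force": force on the tool from outside, world axes, zero at the start; "moment": the same for the moment, N m; "grip_width": finger opening in m; "grip_force": force on a finger pad.
Only numpy, scipy, OpenCV 4.12 (cv2) and the standard library are available. Lean on these libraries where they do the work, as an engineer would, in place of code of your own. Each camera call takes 0.05 s, during which the arm holds its last target. There are 200 camera calls.

## Task

Weigh the drilled steel setup block: take the hand scale that carries it by the crossbar grip on top and lift it straight up until its tray hangs at least 2 cm clear of the table on the spring. Keep it hanging still for a good second so the reading settles, then set it gently back down where it stood, upright, let the rod sink fully in and let go; leave the scale with the wooden block alone.

Things in the scene. Friction and masses are not known exactly. Their poses are not given: they have to be found in the camera images.
- block_scale: hand scale (0.6 to 1 kg): aluminium tray 88 (x) x 98 (y) x 10 mm on the table, holding fast a low grey steel block with drilled holes (50 x 75 x 25 mm); over it a steel stirrup (uprights at y = +-43 mm, 83 high) with an upright spring barrel (27 mm across, top at 131 mm), a rod with crossbar grip coming out on top. Origin: centre of tray underside, z up, y along the grip
- block_grip (a point): centre of that scale's crossbar grip: a black flat-sided bar 16 mm thick (the scale's x) x 64 mm long (the scale's y) x 20 mm high, its centre 158 mm above the table while the scale stands. There is nothing beside it; 17 mm free below it down to the barrel. Take it across its 16 mm, at its middle
- block_rod (a joint): how far that scale's rod is drawn out of the barrel against its spring, in m: 0 fully in (standing), at most 0.045. The spring gives about 250 N/m, so the hanging tray draws it out 20 to 40 mm: the grip must rise that much before the tray leaves the table
- wood_scale: bystander: a second hand scale of the same make and size that carries a taller block of brown hardwood (72 x 52 x 55 mm) instead; same origin and axes. Which scale stands on the left changes. (A fixed laser head with eyepieces overhangs the table's left front, y above about 0.28: draw the arm back towards the base before swinging past it)

How it is judged:
On the way:
1. the scale with the steel block hangs still and upright on its drawn-out spring, its tray clear of the table by 15 mm or more, for 1 s (height (world z) of block_scale above 0.015 m and value of joint block_rod above 0.012 m and angle between block_scale's own z axis and vertical below 0.26 rad and linear speed of block_scale below 0.04 m/s), for 1 s.
At the end, for the whole second after the job is handed in: the scale with the steel block stands upright and at rest on the table within 40 mm of where it stood, its rod fully in (within 4 mm), after it hung still for 1 s (height (world z) of block_scale below 0.004 m and angle between block_scale's own z axis and vertical below 0.08 rad and distance of block_scale from where it was at the start of the episode below 0.04 m and value of joint block_rod below 0.004 m and linear speed of block_scale below 0.01 m/s); the robot touches nothing.
It fails at once if the scale with the steel block is dropped: it falls faster than 0.45 m/s with no finger on it (linear speed of block_scale above 0.45 m/s and contact force between the fingers and block_scale below 0.1 N).
It fails at once if the scale with the steel block tips over (more than 35 degrees) (angle between block_scale's own z axis and vertical above 0.61 rad).
It fails at once if the scale with the wooden block is moved by more than 20 mm, lifted or tipped (distance of wood_scale from where it was at the start of the episode above 0.02 m or angle between wood_scale's own z axis and vertical above 0.2 rad).
It also fails if it takes over 40 s, if anything falls off the work surface, if the arm or the gripper's body presses on something with over 40 N, if the wrist force passes 120 N, or if a joint passes its speed limit or range.

## Working session

There is one attempt and no reset: what is moved stays moved. The work goes in short steps, Python scripts to look and compute and a shell command to move; the robot and the scene stay as the last step left them, time stands still between calls to the robot, and variables do not carry over. Pictures are saved under pics/ and viewed, at most 10 in all, crops included, and the job is handed in when it is done.

```bash
mkdir -p pics; python3 - <<'E'
from station import ctrl
import cv2,numpy as np
o=ctrl.get_obs();print(o)
ims=[]
for n in("top","side"):
    c=ctrl.camera(n);cv2.imwrite(f"pics/{n}0.png",c["color"][:,:,::-1]);print(n,c["intrinsics"],c["camera_from_world"])
E
```

```text
{'time_s': 0.0, 'qpos': array([-1.33159283e+00,  3.00475072e-01,  1.52155051e+00, -2.19384341e-06,
        1.32073133e+00, -6.66102021e-02]), 'joint_vel': array([ 9.46489603e-05, -1.98775729e-04,  2.81756210e-04, -4.50335656e-04,
        1.47816901e-04, -9.04823075e-04]), 'tau': array([-1.52647925e-03, -5.31807947e+01, -3.52738237e+01,  7.08103809e-02,
        2.44122039e-02, -8.97982727e-05]), 'ee_pos': array([ 0.1655179 , -0.52423194,  0.20489709]), 'eef_rot': array([-3.14043083e+00, -7.53740360e-05,  3.05814199e-01]), 'force': array([-0.80594184,  0.04066666,  0.67799782]), 'moment': array([-0.01500057, -0.01332709,  0.01270409]), 'grip_force': 0.0, 'grip_width': 0.0939378020864074}
top [[458.50404975   0.         259.29617574]
 [  0.         458.50404975 197.0078486 ]
 [  0.           0.           1.        ]] [[ 9.96133613e-03 -9.99950063e-01 -8.01859741e-04  7.99905287e-02]
 [-9.99333876e-01 -9.92703684e-03 -3.51177806e-02  5.20986294e-01]
 [ 3.51080669e-02  1.15114562e-03 -9.99382859e-01  9.65979554e-01]
 [ 0.00000000e+00  0.00000000e+00  0.00000000e+00  1.00000000e+00]]
side [[353.98732475   0.         255.1469424 ]
 [  0.         353.98732475 190.30921139]
 [  0.           0.           1.        ]] [[ 0.99293103 -0.11642753  0.02307819 -0.52675006]
 [-0.05410303 -0.61702608 -0.78508068  0.14751768]
 [ 0.10564485  0.77828237 -0.61896343  0.78798609]
 [ 0.          0.          0.          1.        ]]
```

View pics/top0.png

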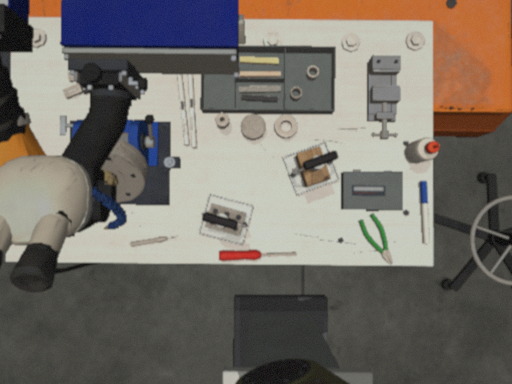

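View pics/side0.png

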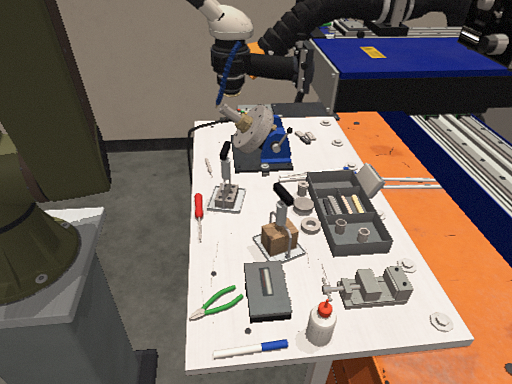

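The top view shows the steel-block scale at about (226,218), with its black grip at about (220,220). The wooden scale is at about (312,167), with its grip at (320,160). The side view confirms this: steel at (226,190), wood at (280,235).

```bash
cat > h.py <<'E'
from station import ctrl
import cv2,numpy as np
def ray(c,u,v,z):
    T=c["camera_from_world"];R=T[:3,:3];o=-R.T@T[:3,3]
    d=R.T@np.linalg.inv(c["intrinsics"])@[u,v,1.]
    return o+d*(z-o[2])/d[2]
def blob(c,box,thr=45):
    x0,y0,x1,y1=box;m=(c["color"][y0:y1,x0:x1].max(2)<thr).astype(np.uint8)
    k=max(cv2.findContours(m,0,cv2.CHAIN_APPROX_NONE)[0],key=cv2.contourArea)
    return k.reshape(-1,2)+[x0,y0]
E
python3 - <<'E'
from h import *
c=ctrl.camera("top")
for n,b in(("steel",(195,190,258,245)),("wood",(282,138,345,195))):
    k=blob(c,b);r=cv2.minAreaRect(k.astype(np.float32));q=cv2.boxPoints(r)
    p=np.array([ray(c,*x,.163) for x in q]);e=sorted([p[1]-p[0],p[2]-p[1]],key=np.linalg.norm)
    print(n,r,p.mean(0),[np.linalg.norm(x) for x in e],"long axis ang",np.arctan2(e[1][1],e[1][0]))
s=ctrl.camera("side");k=blob(s,(210,135,240,165));r=cv2.minAreaRect(k.astype(np.float32));print("side",r,ray(s,*r[0],.158))
a=c["color"][185:250,190:265,::-1];b=s["color"][130:220,195:255,::-1]
cv2.imwrite("pics/crop.png",np.hstack([cv2.resize(a,(480,416),interpolation=0),cv2.resize(b,(277,416),interpolation=0)]))
E
```

```text
steel ((211.20730590820312, 220.63412475585938), (16.13374137878418, 3.2127797603607178), 24.775142669677734) [0.47163977 0.17055593 0.163     ] [np.float64(0.005732685370299061), np.float64(0.02888758457317195)] long axis ang -1.992156374789059
wood ((319.65386962890625, 162.76922607421875), (5.6873674392700195, 32.35915756225586), 78.69007110595703) [ 0.57735652 -0.02277875  0.163     ] [np.float64(0.010238021707048836), np.float64(0.058171248190080724)] long axis ang -1.3630194747405926
side ((225.7969512939453, 146.5753936767578), (6.7673420906066895, 25.95996856689453), 19.440034866333008) [0.47397356 0.17142062 0.158     ]
```

View pics/crop.png

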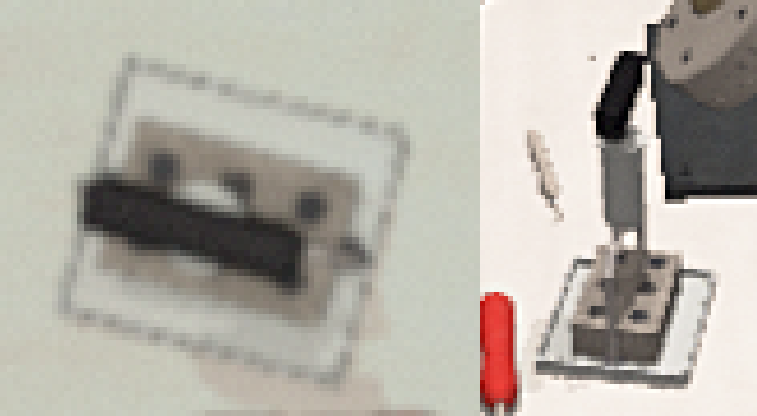

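The crop shows the tray corners at (130,60), (405,135), (340,380) and (62,310) in crop pixels. The grip runs from (80,195) to (300,265). I'll raise the threshold and check it against the tray.

```bash
python3 - <<'E'
from h import *
c=ctrl.camera("top")
for t in(60,75,90):
    k=blob(c,(195,190,238,245),t);r=cv2.minAreaRect(k.astype(np.float32));q=cv2.boxPoints(r)
    p=np.array([ray(c,*x,.165) for x in q]);e=sorted([p[1]-p[0],p[2]-p[1]],key=np.linalg.norm)
    print(t,p.mean(0),[np.linalg.norm(x) for x in e],"long",np.arctan2(e[1][1],e[1][0]))
q=np.array([(130,60),(405,135),(340,380),(62,310)])/6.4+[189.5,184.5]
p=np.array([ray(c,*x,.01) for x in q]);print("tray",p.mean(0))
for i in range(4):
    d=p[(i+1)%4]-p[i];print(np.linalg.norm(d),np.arctan2(d[1],d[0]))
s=ctrl.camera("side")
for t in(60,75):
    k=blob(s,(212,135,236,162),t);r=cv2.minAreaRect(k.astype(np.float32));print(ray(s,*r[0],.158),r)
E
```

```text
60 [0.47185232 0.15513806 0.165     ] [np.float64(0.015345774344279025), np.float64(0.06041240936153988)] long -1.8233897964478814
75 [0.47582057 0.15386197 0.165     ] [np.float64(0.02468935068095325), np.float64(0.06344803510825803)] long -1.8267476814597834
90 [0.47598326 0.1539559  0.165     ] [np.float64(0.0264399321657287), np.float64(0.06409443125996234)] long -1.8442677096791642
tray [0.47266843 0.15512949 0.01      ]
0.09468976716816398 -1.8270512478057939
0.08385138670260454 2.892674775487047
0.09495006374420456 1.3349221269763674
0.08578496463142946 -0.25188772775674967
[0.47470052 0.16257738 0.158     ] ((226.28172302246094, 148.44415283203125), (26.147666931152344, 13.89317512512207), 85.91438293457031)
[0.47778221 0.16440915 0.158     ] ((227.5, 148.0), (26.0, 15.0), 90.0)
```

```bash
python3 -m pendant '[[[1.5,3.4,0.4],0.05],[[1.5,3.4,0.4],0.05],[[1.5,3.4,0.4],0.05],[[1.5,3.4,0.4],0.05],[[1.5,3.4,0.4],0.05],[[1.5,3.4,0.4],0.05],[[1.5,3.4,0.4],0.05],[[1.5,3.4,0.4],0.05],[[1.5,3.4,0.4],0.05],[[1.5,3.4,0.4],0.05],[[1.5,3.4,0],0.05],[[1.5,3.4,0],0.05],[[1.5,3.4,0],0.05],[[1.5,3.4,0],0.05],[[1.5,3.4,0],0.05],[[1.5,3.4,0],0.05],[[1.5,3.4,0],0.05],[[1.5,3.4,0],0.05],[[1.5,3.4,0],0.05],[[1.5,3.3,0],0.06]]' 1 30; python3 -m pendant '[[[0,0,0],0],[[0,0,0],0],[[0,0,0],0]]'
python3 - <<'E'
from h import *
c=ctrl.camera("wrist");cv2.imwrite("pics/w1.png",c["color"][:,:,::-1]);o=ctrl.get_obs();print(o["ee_pos"],o["eef_rot"],o["time_s"])
T=c["camera_from_world"]
def pr(p):
    q=c["intrinsics"]@(T@[*p,1])[:3];return q[:2]/q[2]
print("pred grip",pr((.4725,.155,.168)),"tcp proj",pr(o["ee_pos"]))
E
```

```text
time_s: 1.97
ee_pos: [0.4659, 0.1566, 0.2455]
eef_rot: [3.141, -0.0, 1.319]
force: [0.4, 0.2, 0.2]
grip_width: 0.0938
grip_force: 0.0
time_s: 2.22
ee_pos: [0.4653, 0.1541, 0.2452]
eef_rot: [-3.141, 0.0, 1.315]
force: [-0.1, 1.3, 0.5]
grip_width: 0.0939
grip_force: 0.0
[0.46530769 0.15372137 0.24550148] [-3.14157903e+00  1.85350191e-04  1.31449211e+00] 2.2667
pred grip [265.04373045 199.75838017] tcp proj [257.62364147 239.65655297]
```

View pics/w1.png

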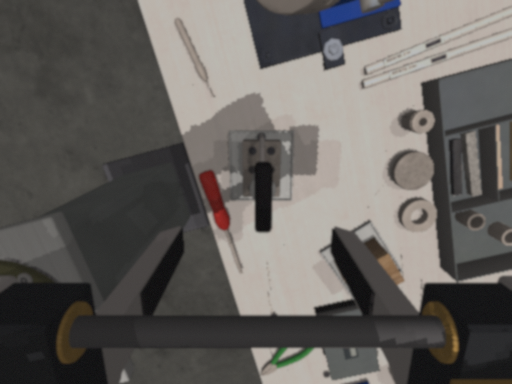

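The wrist view shows the grip spanning (255–272, 163–231), with its centre at about (263,198). That agrees with the prediction of (265,200), and the yaw is aligned. I'll refine it once and then descend.

```bash
python3 - <<'E'
from h import *
c=ctrl.camera("wrist")
for t in(45,60):
    k=blob(c,(240,155,290,240),t);r=cv2.minAreaRect(k.astype(np.float32));q=cv2.boxPoints(r)
    p=np.array([ray(c,*x,.168) for x in q]);e=sorted([p[1]-p[0],p[2]-p[1]],key=np.linalg.norm)
    g=p.mean(0);print(r,g,[np.linalg.norm(x) for x in e],np.arctan2(e[1][1],e[1][0]),(g-ctrl.get_obs()["ee_pos"])*100)
E
```

```text
((260.5, 195.5), (67.0, 23.0), 90.0) [0.46940462 0.15839425 0.168     ] [np.float64(0.01957860409070502), np.float64(0.06133789771790994)] -1.8136045197280695 [ 0.40526306  0.48239739 -7.76625207]
((260.5, 195.5), (69.0, 25.0), 90.0) [0.4693897 0.1583367 0.168    ] [np.float64(0.021261434909307264), np.float64(0.06317353743955748)] -1.8126882538677058 [ 0.40377049  0.47664242 -7.76625207]
```

```bash
python3 -m pendant '[[[0.3,0.1,-1],0],[[0.3,0.1,-1],0],[[0,0,-1],0],[[0,0,-1],0],[[0,0,-1],0],[[0,0,-1],0],[[0,0,-1],0],[[0,0,-1],0],[[0,0,-1],0],[[0,0,-0.7],0],[[0,0,-0.6],0],[[0,0,0],0],[[0,0,0],0]]'
python3 - <<'E'
from h import *
c=ctrl.camera("wrist");s=ctrl.camera("side")
cv2.imwrite("pics/w2.png",np.hstack([cv2.resize(c["color"],(400,300)),cv2.resize(s["color"][100:220,150:310],(400,300))])[:,:,::-1])
E
```

```text
time_s: 3.4
ee_pos: [0.4716, 0.1565, 0.1424]
eef_rot: [-3.141, 0.0, 1.316]
force: [0.2, -0.5, 0.7]
grip_width: 0.0939
grip_force: 0.0
```

View pics/w2.png

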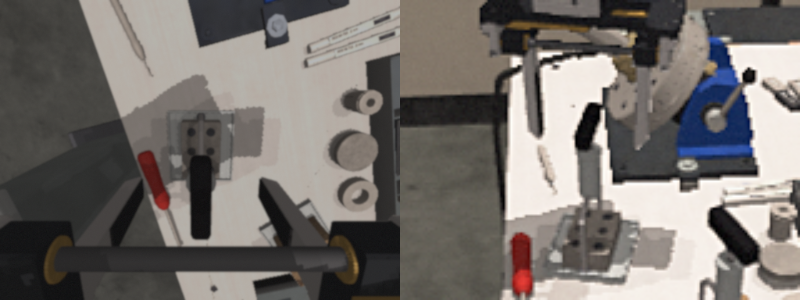

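In this view the grip is at (201,197) in the wrist half, centred between the fingers. In the side half it stands between the fingertips at (535,130) and (640,145). I'll close.

```bash
python3 - <<'E'
from h import *
c=ctrl.camera("wrist");T=c["camera_from_world"];m=(c["color"].max(2)<60)[190:320,225:290]
v,u=np.nonzero(m);print("blob rows",v.min()+190,v.max()+190,"cols",np.percentile(u,[5,95])+225)
R=np.array([np.cos(1.318),np.sin(1.318),0])
for d in(-.032,0,.032):
    q=c["intrinsics"]@(T@[*(np.array([.4716,.1565,.168])+d*R),1])[:3];print(d,q[:2]/q[2])
E
python3 -m pendant '[[[0,0,0],0],[[0,0,0],0],[[0,0,0],0],[[0,0,0],0],[[0,0,0],0],[[0,0,0],0],[[0,0,0],0],[[0,0,0],0],[[0,0,0],0],[[0,0,0],0],[[0,0,0],0],[[0,0,0],0]]' 0 40
```

```text
blob rows 190 319 cols [243. 270.]
-0.032 [257.26363785 306.70455673]
0 [257.13701578 257.71926277]
0.032 [256.99645839 203.34291372]
time_s: 4.55
ee_pos: [0.4716, 0.1565, 0.1425]
eef_rot: [3.142, -0.0, 1.316]
force: [0.6, 0.4, -0.6]
grip_width: 0.0172
grip_force: 0.0
```

```bash
python3 -m pendant '[[[0,0,0],0],[[0,0,0],0],[[0,0,0],0],[[0,0,0],0]]'
```

```text
time_s: 4.88
ee_pos: [0.4715, 0.1565, 0.1424]
eef_rot: [-3.141, 0.0, 1.316]
force: [-0.9, 0.7, 0.7]
grip_width: 0.016
grip_force: 40.0
```

```bash
python3 -m pendant '[[[0,0,0.2],0],[[0,0,0.4],0],[[0,0,0.4],0],[[0,0,0.4],0],[[0,0,0.4],0],[[0,0,0.4],0],[[0,0,0.4],0],[[0,0,0.4],0],[[0,0,0.4],0],[[0,0,0.4],0],[[0,0,0.4],0],[[0,0,0.4],0],[[0,0,0.4],0],[[0,0,0.4],0],[[0,0,0.4],0],[[0,0,0.4],0],[[0,0,0.4],0],[[0,0,0.2],0],[[0,0,0.1],0],[[0,0,0],0]]'
python3 -m pendant '[[[0,0,0],0],[[0,0,0],0],[[0,0,0],0],[[0,0,0],0],[[0,0,0],0],[[0,0,0],0],[[0,0,0],0],[[0,0,0],0],[[0,0,0],0],[[0,0,0],0],[[0,0,0],0],[[0,0,0],0],[[0,0,0],0],[[0,0,0],0],[[0,0,0],0],[[0,0,0],0],[[0,0,0],0],[[0,0,0],0],[[0,0,0],0],[[0,0,0],0]]'
python3 - <<'E'
from h import *
s=ctrl.camera("side")
cv2.imwrite("pics/s3.png",cv2.resize(s["color"][100:220,150:310],(800,600))[:,:,::-1])
E
```

```text
time_s: 6.55
ee_pos: [0.4716, 0.1565, 0.2116]
eef_rot: [3.141, -0.0, 1.316]
force: [0.3, -0.6, -8.1]
grip_width: 0.0157
grip_force: 40.0
time_s: 8.22
ee_pos: [0.4716, 0.1565, 0.2115]
eef_rot: [3.142, -0.0, 1.316]
force: [-0.8, -0.0, -6.3]
grip_width: 0.0158
grip_force: 40.0
```

View pics/s3.png

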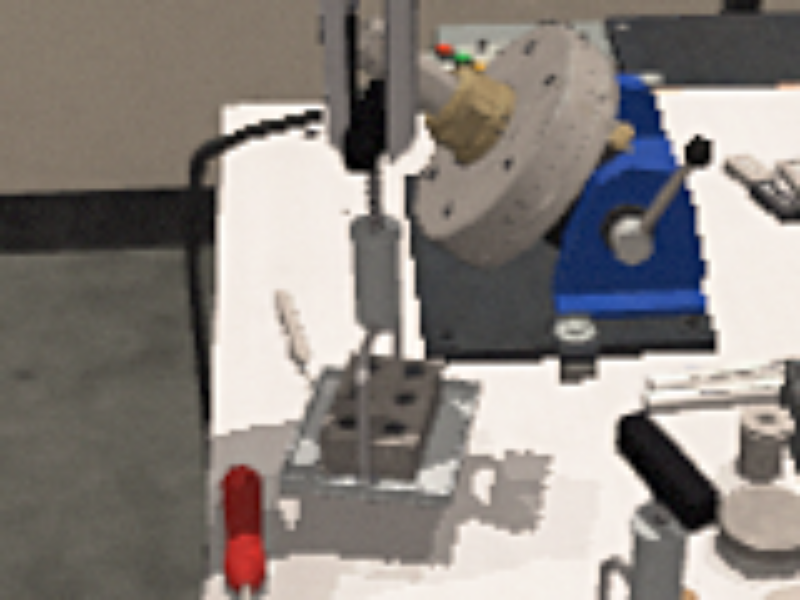

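The scale hangs upright. The tray at about (375,440) has its shadow well below it, and the rod shows between the grip and the barrel. I'll hold a bit longer, then lower it.

```bash
python3 -m pendant '[[[0,0,0],0],[[0,0,0],0],[[0,0,0],0],[[0,0,0],0],[[0,0,0],0],[[0,0,0],0],[[0,0,0],0],[[0,0,0],0],[[0,0,0],0],[[0,0,0],0],[[0,0,0],0],[[0,0,0],0],[[0,0,0],0],[[0,0,0],0],[[0,0,0],0],[[0,0,0],0],[[0,0,0],0],[[0,0,0],0]]'
python3 -m pendant '[[[0,0,-0.2],0],[[0,0,-0.3],0],[[0,0,-0.3],0],[[0,0,-0.3],0],[[0,0,-0.3],0],[[0,0,-0.3],0],[[0,0,-0.3],0],[[0,0,-0.3],0],[[0,0,-0.3],0],[[0,0,-0.2],0],[[0,0,-0.2],0],[[0,0,-0.2],0],[[0,0,-0.2],0],[[0,0,-0.2],0],[[0,0,-0.2],0],[[0,0,-0.2],0],[[0,0,-0.2],0],[[0,0,-0.2],0],[[0,0,-0.2],0],[[0,0,-0.2],0]]'
python3 -m pendant '[[[0,0,-0.2],0],[[0,0,-0.2],0],[[0,0,-0.2],0],[[0,0,-0.2],0],[[0,0,-0.2],0],[[0,0,-0.2],0],[[0,0,-0.2],0],[[0,0,-0.2],0],[[0,0,-0.2],0],[[0,0,-0.1],0],[[0,0,-0.1],0],[[0,0,0],0],[[0,0,0],0],[[0,0,0],0]]'
```

```text
time_s: 9.77
ee_pos: [0.4716, 0.1565, 0.2114]
eef_rot: [-3.142, 0.0, 1.316]
force: [-0.3, -0.6, -8.0]
grip_width: 0.0154
grip_force: 40.0
time_s: 11.43
ee_pos: [0.4716, 0.1566, 0.1634]
eef_rot: [3.141, -0.0, 1.316]
force: [-0.1, -0.5, -5.8]
grip_width: 0.0159
grip_force: 40.0
time_s: 12.6
ee_pos: [0.4716, 0.1565, 0.1436]
eef_rot: [3.141, -0.0, 1.316]
force: [-2.1, 0.9, -1.7]
grip_width: 0.0159
grip_force: 40.0
```

```bash
python3 -m pendant '[[[0,0,-0.05],0],[[0,0,-0.05],0],[[0,0,-0.02],0],[[0,0,0],0],[[0,0,0],0],[[0,0,0],0],[[0,0,0],0]]'
```

```text
time_s: 13.18
ee_pos: [0.4716, 0.1566, 0.1424]
eef_rot: [3.141, -0.0, 1.316]
force: [-2.0, 1.0, 1.8]
grip_width: 0.0159
grip_force: 40.0
```

```bash
python3 -m pendant '[[[0,0,0],0],[[0,0,0],0],[[0,0,0],0],[[0,0,0],0],[[0,0,0],0],[[0,0,0],0],[[0,0,0],0],[[0,0,0],0]]' 0.7
python3 -m pendant '[[[0,0,0.5],0],[[0,0,1],0],[[0,0,1],0],[[0,0,1],0],[[0,0,1],0],[[0,0,1],0],[[0,0,1],0],[[0,0,1],0],[[0,0,1],0],[[0,0,0.5],0],[[0,0,0],0],[[0,0,0],0],[[0,0,0],0],[[0,0,0],0]]'
python3 - <<'E'
from h import *
s=ctrl.camera("side")
cv2.imwrite("pics/s4.png",cv2.resize(s["color"][100:220,150:310],(800,600))[:,:,::-1])
c=ctrl.camera("wrist");cv2.imwrite("pics/w4.png",c["color"][:,:,::-1])
E
```

```text
time_s: 13.85
ee_pos: [0.4716, 0.1565, 0.1423]
eef_rot: [3.142, -0.0, 1.316]
force: [0.4, -0.5, 0.2]
grip_width: 0.0648
grip_force: 0.0
time_s: 15.02
ee_pos: [0.4714, 0.1564, 0.2317]
eef_rot: [-3.141, 0.001, 1.316]
force: [0.5, -0.4, 0.4]
grip_width: 0.0657
grip_force: 0.0
```

View pics/s4.png

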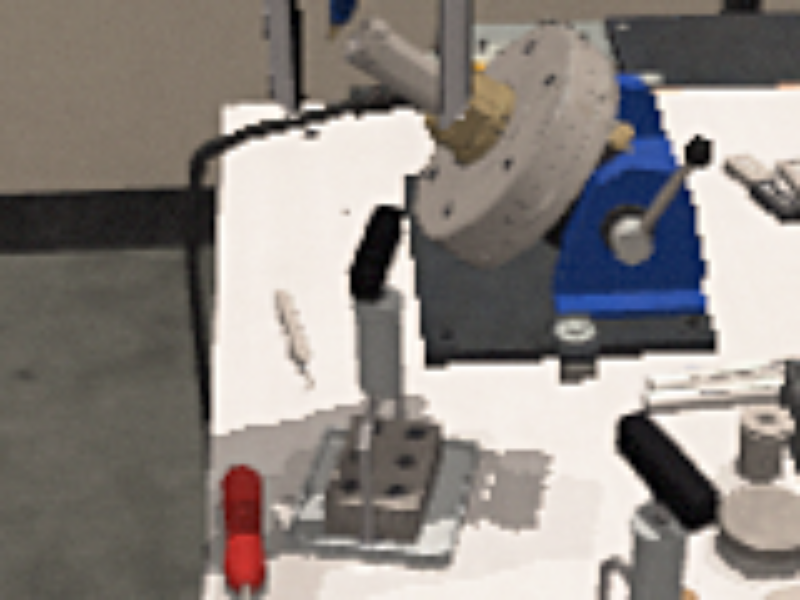

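The scale stands upright at (385,500), in its original place. The grip sits close on the barrel, so the rod is in, and the gripper is clear.

```bash
python3 -c "from station import ctrl;print(ctrl.hand_in())"
```

```text
the job is handed in; nothing more can be done
None
```

I lifted the steel-block scale, let it hang still for about 3 s with its tray roughly 4 cm clear (estimated from the spring force), set it back upright where it stood with the rod in, let go, and handed in at about 15 s; the hand-in returned no verdict.

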